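# Level a rocking paring stone

## Task

The paring stone rocks because the packing under one of its corners has gone soft. Press the corners of the stone with the fingertips until you find the one that gives, then press the steel shim beside that corner down flat so that it holds the corner up. Leave the other three shims standing, and do not lift or shift the stone or the things lying round it.

Things in the scene. Friction and masses are not known exactly. Their poses are not given: they have to be found in the camera images.
- stone: Paring stone: plain marble slab 170 x 240 x 14 mm, 1.5 kg, loose and level on four corner packings on a fixed plywood bed (186 x 384 x 8 mm). Origin: centre of its underside, 28 mm above the table; top at 42 mm. x: short side, away from the robot (yaw within 0.2 rad); y: long side, to the robot's left. One packing is soft (which corner differs from run to run), three are firm.
- corner_1 (a point): Far left corner of the stone: the place to press, on its top face above the packing, 18 mm from the long edge and 24 mm from the short end. A soft corner, pressed slowly, sinks 5 mm under 2 to 4 N, then stops, and rises when let go (a quick touch first meets the stone's inertia, as much as 6 N); a firm one sinks under 1 mm at 10 N. shim_1 belongs to it.
- corner_2 (a point): Far right corner of the stone: the place to press, on its top face above the packing, 18 mm from the long edge and 24 mm from the short end. A soft corner, pressed slowly, sinks 5 mm under 2 to 4 N, then stops, and rises when let go (a quick touch first meets the stone's inertia, as much as 6 N); a firm one sinks under 1 mm at 10 N. shim_2 belongs to it.
- corner_3 (a point): Near left corner of the stone: the place to press, on its top face above the packing, 18 mm from the long edge and 24 mm from the short end. A soft corner, pressed slowly, sinks 5 mm under 2 to 4 N, then stops, and rises when let go (a quick touch first meets the stone's inertia, as much as 6 N); a firm one sinks under 1 mm at 10 N. shim_3 belongs to it.
- corner_4 (a point): Near right corner of the stone: the place to press, on its top face above the packing, 18 mm from the long edge and 24 mm from the short end. A soft corner, pressed slowly, sinks 5 mm under 2 to 4 N, then stops, and rises when let go (a quick touch first meets the stone's inertia, as much as 6 N); a firm one sinks under 1 mm at 10 N. shim_4 belongs to it.
- shim_1 (a joint): Shim of corner_1: straight bare steel strip 70 x 22 x 4 mm, rocking on a level pin in a bracket on the bed 10 mm outside the stone's short end. 0 = raised (outer thumb end up; all start so), 0.65 rad = flat: level, at its stop, top 28 mm above the table, tongue under the stone. Stiff (about 7 N at the thumb end), stays where left. At a firm corner the packing stops it part-way.
- shim_2 (a joint): Shim of corner_2: straight bare steel strip 70 x 22 x 4 mm, rocking on a level pin in a bracket on the bed 10 mm outside the stone's short end. 0 = raised (outer thumb end up; all start so), 0.65 rad = flat: level, at its stop, top 28 mm above the table, tongue under the stone. Stiff (about 7 N at the thumb end), stays where left. At a firm corner the packing stops it part-way.
- shim_3 (a joint): Shim of corner_3: straight bare steel strip 70 x 22 x 4 mm, rocking on a level pin in a bracket on the bed 10 mm outside the stone's short end. 0 = raised (outer thumb end up; all start so), 0.65 rad = flat: level, at its stop, top 28 mm above the table, tongue under the stone. Stiff (about 7 N at the thumb end), stays where left. At a firm corner the packing stops it part-way.
- shim_4 (a joint): Shim of corner_4: straight bare steel strip 70 x 22 x 4 mm, rocking on a level pin in a bracket on the bed 10 mm outside the stone's short end. 0 = raised (outer thumb end up; all start so), 0.65 rad = flat: level, at its stop, top 28 mm above the table, tongue under the stone. Stiff (about 7 N at the thumb end), stays where left. At a firm corner the packing stops it part-way.
- thumb_1 (a point): Where to press shim_1: on top of its thumb end, 38 mm from the pin; the strip ends 11 mm farther out. 50 mm above the table while raised; pressed flat, it sinks 23 mm and moves 9 mm outward, straight away from corner_1 along the stone's long side.
- thumb_2 (a point): Where to press shim_2: on top of its thumb end, 38 mm from the pin; the strip ends 11 mm farther out. 50 mm above the table while raised; pressed flat, it sinks 23 mm and moves 9 mm outward, straight away from corner_2 along the stone's long side.
- thumb_3 (a point): Where to press shim_3: on top of its thumb end, 38 mm from the pin; the strip ends 11 mm farther out. 50 mm above the table while raised; pressed flat, it sinks 23 mm and moves 9 mm outward, straight away from corner_3 along the stone's long side.
- thumb_4 (a point): Where to press shim_4: on top of its thumb end, 38 mm from the pin; the strip ends 11 mm farther out. 50 mm above the table while raised; pressed flat, it sinks 23 mm and moves 9 mm outward, straight away from corner_4 along the stone's long side.
- folder: Bone folder, a flat pale blade 148 mm long and 4 mm thick, lying across the middle of the stone. Bystander. Origin under its middle.
- spool: Spool of linen thread, 36 mm across, 46 mm tall, standing on the bed between the two left shims. Bystander. Origin under its centre.
- wax: Round cake of beeswax, 44 mm across, 16 mm high, on the bed between the two right shims. Bystander. Origin under its centre.
- glue: White glue bottle, 47 mm across, 135 mm tall, standing left of and beyond the bed. Bystander. Origin under its centre.
- weight: Brass weight with a knob, 46 mm across, 67 mm tall, right of the bed. Bystander. Origin under its centre.
- tape: Roll of linen tape, 73 mm across, 19 mm high, right of the bed. Bystander. Origin under its centre.
- magnifier: Black stand loupe, 40 mm across, 37 mm tall, left of the bed. Bystander. Origin under its centre.

How it is judged:
On the way, in this order (a step that is already met when the one before it is completed fails the run):
1. the corner that gives has been pressed down and felt to sink, with the shims still standing (height (world z) of any of corner_1, corner_2, corner_3, corner_4 below 0.04 m and value of joint each of shim_1, shim_2, shim_3, shim_4 below 0.1 rad), for 0.05 s.
2. that corner's shim is pressed flat (a shim goes flat only at the soft corner) (((value of joint shim_1 above 0.57 rad and value of joint each of shim_2, shim_3, shim_4 below 0.1 rad) or (value of joint shim_2 above 0.57 rad and value of joint each of shim_1, shim_3, shim_4 below 0.1 rad) or (value of joint shim_3 above 0.57 rad and value of joint each of shim_1, shim_2, shim_4 below 0.1 rad) or (value of joint shim_4 above 0.57 rad and value of joint each of shim_1, shim_2, shim_3 below 0.1 rad))), for 0.2 s.
At the end, for the whole second after the job is handed in: exactly one shim, the one at the corner that gave, lies flat (joint above 0.57 of 0.65 rad), the other three still stand raised (below 0.1 rad), and the stone lies level (within 0.008 rad) and at rest (((value of joint shim_1 above 0.57 rad and value of joint each of shim_2, shim_3, shim_4 below 0.1 rad) or (value of joint shim_2 above 0.57 rad and value of joint each of shim_1, shim_3, shim_4 below 0.1 rad) or (value of joint shim_3 above 0.57 rad and value of joint each of shim_1, shim_2, shim_4 below 0.1 rad) or (value of joint shim_4 above 0.57 rad and value of joint each of shim_1, shim_2, shim_3 below 0.1 rad)) and angle between stone's own z axis and vertical below 0.008 rad and linear speed of stone below 0.01 m/s and angular speed of stone below 0.05 rad/s); the robot touches nothing.
It fails at once if the stone is lifted or shifted (its centre more than 12 mm from where it started) (distance of stone from where it was at the start of the episode above 0.012 m).
It fails at once if a bystander is lifted, carried or knocked (more than 20 mm from where it started) (distance of any of folder, spool, wax, glue, weight, tape, magnifier from where it was at the start of the episode above 0.02 m).
It fails at once if the stone is tipped up (more than 0.08 rad) (angle between stone's own z axis and vertical above 0.08 rad).
It also fails if it takes over 45 s, if anything falls off the work surface, if the arm or the gripper's body presses on something with over 40 N, if the wrist force passes 120 N, or if a joint passes its speed limit or range.

## Robot

A 7-joint arm with a two-finger parallel gripper is mounted at the origin on a cart in front of the work surface, level with it; the furniture and walls round the work are solid. World frame = base frame: x ahead of the robot, y to its left, z up, the work surface at z = 0. Lengths are in m, angles in rad, forces in N, time in s.
With the tool pointing down it reaches from about 0.425 to 0.875 m from the base axis. Payload 4.7 kg.
Tool frame: the origin (TCP) lies midway between the tips of the shut fingers; the grasp point (between the pads) lies 19 mm behind it (ctrl.grip_point_offset is the distance from the TCP to the grasp point, in m); z points along the fingers, y is the line along which they close (so a half turn about z gives the same grasp; the last joint's range is limited). The gripper opens to 87 mm and grips with 3 to 60 N. Pads are 19 mm wide; open, the fingers measure 117 mm over their backs; the gripper's body (75 mm by 190 mm) begins 51 mm behind the grasp point.
Start: joints at [-1.208, 0.321, -0.07, 1.45, 0.023, 1.371, -0.057], TCP at [0.222, 0.611, 0.223] pointing down, gripper open.
Joint ranges: [-2.86, 2.86], [-0.3, 2.09], [-1.38, 1.24], [0.06, 2.45], [-1.56, 4.7], [0.09, 2.05], [-2.69, 2.69]. Speed limits (rad/s): [2.57, 2.57, 3.14, 3.14, 3.14, 3.14, 3.14].

## Interface

Orientations are given as a rotation vector (axis times angle).
In Python, from bench import ctrl gives the robot as it stands. The module is installed in compiled form; this text tells all that it offers.
- The arm moves only by the shell command python3 -m handwheel 'ROWS' [OPENING] [FORCE]. ROWS is JSON, a list of rows, each an object of numbers: "x", "y", "z": the shift along the tool's x, y, z in m; "wx", "wy", "wz": the turn, a rotation vector about the tool's x, y, z in degrees. A call has 1 to 10 rows; each row is the pose to reach, as a shift and turn from the pose commanded when the call began, along the tool's axes at that moment; what a row does not reach only later rows make up. A row lasts 1/12 s, in which the tool goes at most 41.7 mm and 7.16 degrees, less where a joint would pass 70% of its speed; a pose out of reach is approached as far as the arm can. A call with a gripper value outside its range is refused whole. OPENING is the finger opening in m, from 0 to 0.087, set as the call begins (- or left out, the last holds). The fingers move at their own pace and stop on an object; FORCE is the grip in N (left out, the last holds). Time passes only in rows, so rows that repeat a pose let the fingers close. It gives the time, the measured TCP pose, the force, the opening and the grip force at its end, in the units of the state.
- ctrl.get_state(): the state, without advancing time (a new reading comes with each control period).
- ctrl.get_image(name): name is "side" or "top"; returns a dict with "image" (420x560x3 uint8, red, green, blue), "K" (3x3 intrinsics, pixels), "world_to_cam" (4x4, takes a point from world to camera coordinates). Camera axes: x right, y down, z forward; pixel columns grow to the right and rows downward; lengths in m; the calibration is good to about 2 mm. A picture is of the moment at which its call begins. There is no depth.
- ctrl.close_job(): hands the job in; it is judged then, once.
The state is a dict: "time": time; "joint_positions": joint angles; "qd": joint speeds; "joint_torque": joint torques, N m; "position": TCP position; "tool_rot": TCP orientation; "ft_force": force on the tool from outside, world axes, zero at the start; "torque": the same for the moment, N m; "grip_width": opening from 0.0 (shut) to 1.0 (fully open); "grip_force": force on a finger pad.
Only numpy, scipy, OpenCV 4.12 (cv2) and the standard library are available. Lean on these libraries where they do the work, as an engineer would, in place of code of your own. Each camera call takes 0.05 s, during which the arm holds its last target. There are 200 camera calls.

## Working session

There is one attempt and no reset: what is moved stays moved. The work goes in short steps, Python scripts to look and compute and a shell command to move; the robot and the scene stay as the last step left them, time stands still between calls to the robot, and variables do not carry over. Pictures are saved under pics/ and viewed, at most 10 in all, crops included, and the job is handed in when it is done.

```bash
mkdir -p pics
python3 - <<'E'
from bench import ctrl
import cv2,numpy as np
s=ctrl.get_state();print(s)
for n in("top","side"):
    r=ctrl.get_image(n);cv2.imwrite(f"pics/{n}0.png",r["image"][:,:,::-1]);np.savez(f"{n}0.npz",**r);print(r["K"],r["world_to_cam"])
E
```

```text
{'time': 0.0, 'joint_positions': array([-1.20787914,  0.32184929, -0.07007585,  1.45170184,  0.02258703,
        1.37077694, -0.05687212]), 'qd': array([ 1.66928803e-04,  2.57533800e-04,  3.19114441e-05, -3.03118809e-04,
       -1.42350331e-03,  2.61791061e-04, -3.39177735e-06]), 'joint_torque': array([ 3.87464306e-04, -4.91284096e+01, -4.03589364e-01, -3.12527239e+01,
       -6.37747790e-02,  4.37710178e-02,  1.87242508e-04]), 'position': array([0.22201735, 0.61031083, 0.22143089]), 'tool_rot': array([-5.45029125e-01, -3.09369744e+00,  3.03523876e-03]), 'ft_force': array([-0.4168216 ,  0.15544281,  0.02205467]), 'torque': array([-0.02928606,  0.04379521,  0.01163683]), 'grip_force': 0.0, 'grip_width': 1.000039580545669}
[[542.80520499   0.         291.70043052]
 [  0.         542.80520499 212.08893229]
 [  0.           0.           1.        ]] [[ 0.01640897 -0.99982671  0.00879182 -0.02598534]
 [-0.98013623 -0.0178227  -0.19752298  0.59066304]
 [ 0.19764545 -0.00537603 -0.98025883  1.60693877]
 [ 0.          0.          0.          1.        ]]
[[501.75959077   0.         278.75066831]
 [  0.         501.75959077 202.30725807]
 [  0.           0.           1.        ]] [[-9.28775393e-01 -3.70643025e-01  1.36287630e-04  5.56732778e-01]
 [-2.06347806e-01  5.16770888e-01 -8.30884127e-01  1.59871208e-01]
 [ 3.07890976e-01 -7.71732854e-01 -5.56445459e-01  1.18294975e+00]
 [ 0.00000000e+00  0.00000000e+00  0.00000000e+00  1.00000000e+00]]
```

View pics/top0.png

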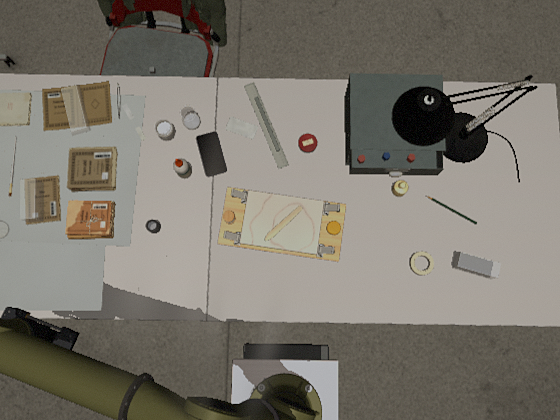

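View pics/side0.png

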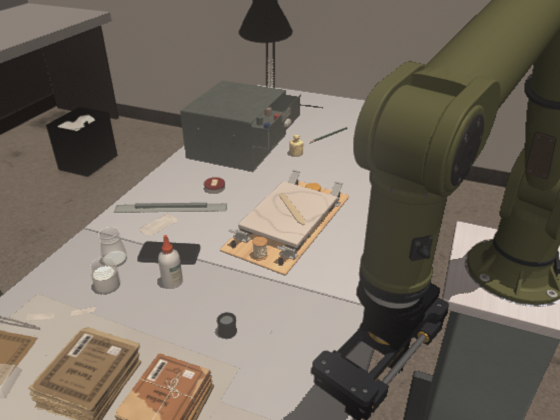

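The top view shows the bed at about (218–348, 186–262), with the stone in its middle and dark shims at about (240,195), (234,237), (333,210) and (323,252). The side view agrees. Next I'll measure the bed and stone by colour.

```bash
cat > h.py <<'E'
import numpy as np,cv2
def ray(r,uv,z):
    K,T=r["K"],r["world_to_cam"];R,t=T[:3,:3],T[:3,3]
    uv=np.atleast_2d(uv).astype(float);d=(R.T@np.linalg.inv(K)@np.c_[uv,np.ones(len(uv))].T).T
    c=-R.T@t;return c+d*((z-c[2])/d[:,2])[:,None]
def proj(r,p):
    K,T=r["K"],r["world_to_cam"];q=np.atleast_2d(p)@T[:3,:3].T+T[:3,3];q=q@K.T;return q[:,:2]/q[:,2:]
E
python3 - <<'E'
from h import *
r=dict(np.load("top0.npz"));im=r["image"];y0,x0=175,205
c=im[y0:275,x0:365];hsv=cv2.cvtColor(c,cv2.COLOR_RGB2HSV)
for p in [(225,225),(230,190),(260,200),(300,240),(310,210),(333,235),(240,195),(210,230)]: print(p,hsv[p[1]-y0,p[0]-x0])
m=cv2.inRange(hsv,(8,85,120),(30,255,255))
big=cv2.resize(c,None,fx=5,fy=5,interpolation=cv2.INTER_CUBIC)[:,:,::-1]
cv2.imwrite("pics/crop0.png",big);
cs=max(cv2.findContours(cv2.morphologyEx(m,cv2.MORPH_CLOSE,np.ones((5,5))),0,2)[0],key=cv2.contourArea)
hull=cv2.convexHull(cs)[:,0]+[x0,y0]
P=ray(r,hull,0.02+0.008-0.014)  # bed-top height guess
b=cv2.minAreaRect((P[:,:2]*1000).astype(np.float32));print("bed",b)
E
```

```text
(225, 225) [ 21  87 179]
(230, 190) [ 24  89 184]
(260, 200) [ 20  35 180]
(300, 240) [ 30  26 178]
(310, 210) [ 20  31 179]
(333, 235) [ 20  95 166]
(240, 195) [ 21  26 140]
(210, 230) [ 18  30 109]
bed ((562.9188232421875, 12.5001220703125), (377.57666015625, 183.0401153564453), 82.49295043945312)
```

View pics/crop0.png

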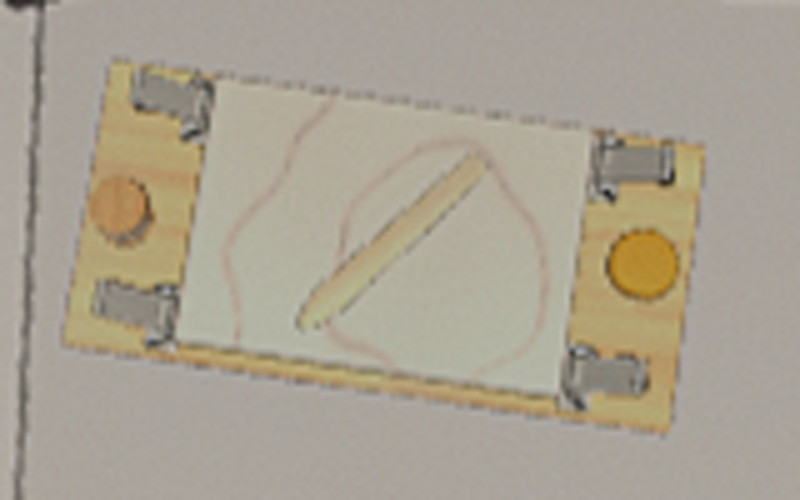

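The crop shows the stone's corners at crop pixels (213,77), (592,130), (557,397) and (175,345). The raised shims are around (168,92), (130,302), (640,162) and (612,375). I'll turn these into world targets.

```bash
cat >> h.py <<'E'
px=lambda a:(np.array(a,float)+.5)/5-.5+[205,175]
E
python3 - <<'E'
from h import *
from scipy.spatial.transform import Rotation as Ro
from bench import ctrl
r=dict(np.load("top0.npz"))
C=ray(r,px([(213,77),(592,130),(557,397),(175,345)]),.042);print(C.round(4))
print([np.linalg.norm(C[i]-C[i-1]).round(4) for i in range(4)])
c=C.mean(0);yd=(C[0]-C[1])+(C[3]-C[2]);yaw=-np.arctan2(yd[0],yd[1]);print("c",c,"yaw",yaw)
R=Ro.from_euler('z',yaw).as_matrix()
# shim outer ends in the image, top at ~56mm: 
S=ray(r,px([(134,82),(136,108),(672,147),(671,180),(94,286),(98,314),(648,360),(643,393)]),.056)
print("shim outer end, stone frame\n",((S-c)@R).round(4))
for n,sx,sy in((1,1,1),(2,1,-1),(3,-1,1),(4,-1,-1)):
    print(n,"corner",(c+R@[sx*.067,sy*.096,0])[:2].round(4),"thumb",(c+R@[sx*.067,sy*.160,0])[:2].round(4))
s=ctrl.get_state();M=Ro.from_rotvec(s["tool_rot"]).as_matrix();print(M.round(3))
E
```

```text
[[ 0.6623  0.1243  0.042 ]
 [ 0.6327 -0.1128  0.042 ]
 [ 0.4652 -0.0922  0.042 ]
 [ 0.4931  0.1421  0.042 ]]
[np.float64(0.1701), np.float64(0.2389), np.float64(0.1688), np.float64(0.236)]
c [0.56335247 0.01534237 0.042     ] yaw -0.12133651648961884
shim outer end, stone frame
 [[ 0.0719  0.1666  0.014 ]
 [ 0.0557  0.1627  0.014 ]
 [ 0.0774 -0.1686  0.014 ]
 [ 0.0566 -0.1705  0.014 ]
 [-0.0578  0.1703  0.014 ]
 [-0.0745  0.1651  0.014 ]
 [-0.0561 -0.17    0.014 ]
 [-0.0766 -0.1695  0.014 ]]
1 corner [0.6415 0.1025] thumb [0.6492 0.1661]
2 corner [ 0.6182 -0.0881] thumb [ 0.6105 -0.1516]
3 corner [0.5085 0.1187] thumb [0.5162 0.1823]
4 corner [ 0.4852 -0.0718] thumb [ 0.4775 -0.1354]
[[-0.94   0.342 -0.   ]
 [ 0.342  0.94  -0.002]
 [-0.    -0.002 -1.   ]]
```

```bash
cat >> h.py <<'E'
def go(x,y,z,yaw=-0.1213):
    """tool-frame shift/turn from the measured pose to (x,y,z), pointing down, tool y along stone x"""
    from scipy.spatial.transform import Rotation as Ro
    from bench import ctrl
    s=ctrl.get_state();M=Ro.from_rotvec(s["tool_rot"]);c,n=np.cos(yaw),np.sin(yaw)
    G=Ro.from_matrix(np.c_[[-(-n),-(c),0],[c,n,0],[0,0,-1]]) if 0 else Ro.from_matrix(np.c_[np.cross([c,n,0],[0,0,-1]),[c,n,0],[0,0,-1]])
    print("t",round(s["time"],2),"pos",s["position"].round(4),"F",s["ft_force"].round(2))
    print("shift mm",(1000*M.inv().apply(np.array([x,y,z])-s["position"])).round(1),"turn deg",np.degrees((M.inv()*G).as_rotvec()).round(2))
E
python3 -m handwheel '[{"x":-0.437,"y":-0.364,"z":0.1,"wz":77},{"x":-0.437,"y":-0.364,"z":0.1,"wz":77},{"x":-0.437,"y":-0.364,"z":0.1,"wz":77},{"x":-0.437,"y":-0.364,"z":0.1,"wz":77},{"x":-0.437,"y":-0.364,"z":0.1,"wz":77},{"x":-0.437,"y":-0.364,"z":0.1,"wz":77},{"x":-0.437,"y":-0.364,"z":0.1,"wz":77},{"x":-0.437,"y":-0.364,"z":0.1,"wz":77},{"x":-0.437,"y":-0.364,"z":0.1,"wz":77},{"x":-0.437,"y":-0.364,"z":0.1,"wz":77}]' 0 10
python3 -c "from h import *;go(.5085,.1187,.06)"
```

```text
t 0.1 pos [0.222  0.6104 0.2216] F [0.06 0.58 0.05]
shift mm [-437.2 -363.9  162.2] turn deg [-8.000e-02  7.000e-02  7.697e+01]invalid input at $[0]: expected keys x, y, z, wx, wy, wz
```

```bash
python3 -m handwheel '[{"x":-0.437,"y":-0.364,"z":0.1,"wx":0,"wy":0,"wz":77},{"x":-0.437,"y":-0.364,"z":0.1,"wx":0,"wy":0,"wz":77},{"x":-0.437,"y":-0.364,"z":0.1,"wx":0,"wy":0,"wz":77},{"x":-0.437,"y":-0.364,"z":0.1,"wx":0,"wy":0,"wz":77},{"x":-0.437,"y":-0.364,"z":0.1,"wx":0,"wy":0,"wz":77},{"x":-0.437,"y":-0.364,"z":0.1,"wx":0,"wy":0,"wz":77},{"x":-0.437,"y":-0.364,"z":0.1,"wx":0,"wy":0,"wz":77},{"x":-0.437,"y":-0.364,"z":0.1,"wx":0,"wy":0,"wz":77},{"x":-0.437,"y":-0.364,"z":0.1,"wx":0,"wy":0,"wz":77},{"x":-0.437,"y":-0.364,"z":0.1,"wx":0,"wy":0,"wz":77}]' 0 10
python3 -c "from h import *;go(.5085,.1187,.06)"
```

```text
time: 0.93
position: [0.4291, 0.2543, 0.15]
tool_rot: [-2.259, -2.183, -0.0]
ft_force: [1.0, 0.4, 0.3]
grip_width: 0.325
grip_force: 0.0
t 0.93 pos [0.4291 0.2543 0.15  ] F [0.96 0.42 0.32]
shift mm [-132.9   84.    89.9] turn deg [-0.01 -0.02  5.  ]
```

```bash
python3 -m handwheel '[{"x":-0.133,"y":0.084,"z":0.05,"wx":0,"wy":0,"wz":5},{"x":-0.133,"y":0.084,"z":0.05,"wx":0,"wy":0,"wz":5},{"x":-0.133,"y":0.084,"z":0.06,"wx":0,"wy":0,"wz":5},{"x":-0.133,"y":0.084,"z":0.07,"wx":0,"wy":0,"wz":5},{"x":-0.133,"y":0.084,"z":0.08,"wx":0,"wy":0,"wz":5},{"x":-0.133,"y":0.084,"z":0.08,"wx":0,"wy":0,"wz":5},{"x":-0.133,"y":0.084,"z":0.08,"wx":0,"wy":0,"wz":5}]'
python3 -c "from h import *;go(.5085,.1187,.044)"
```

```text
time: 1.52
position: [0.508, 0.1209, 0.0696]
tool_rot: [-2.346, -2.088, 0.003]
ft_force: [0.2, 0.1, -0.2]
grip_width: 0.001
grip_force: 0.0
t 1.52 pos [0.508  0.1209 0.0696] F [ 0.16  0.1  -0.16]
shift mm [-2.1  0.8 25.6] turn deg [-0.13  0.05  0.3 ]
```

```bash
python3 -m handwheel '[{"x":-0.002,"y":0.001,"z":0.01,"wx":0,"wy":0,"wz":0},{"x":-0.002,"y":0.001,"z":0.018,"wx":0,"wy":0,"wz":0},{"x":-0.002,"y":0.001,"z":0.023,"wx":0,"wy":0,"wz":0},{"x":-0.002,"y":0.001,"z":0.025,"wx":0,"wy":0,"wz":0},{"x":-0.002,"y":0.001,"z":0.026,"wx":0,"wy":0,"wz":0},{"x":-0.002,"y":0.001,"z":0.027,"wx":0,"wy":0,"wz":0},{"x":-0.002,"y":0.001,"z":0.028,"wx":0,"wy":0,"wz":0},{"x":-0.002,"y":0.001,"z":0.028,"wx":0,"wy":0,"wz":0}]'
```

```text
time: 2.18
position: [0.5099, 0.119, 0.0426]
tool_rot: [2.346, 2.09, 0.001]
ft_force: [0.2, 0.4, 0.2]
grip_width: 0.006
grip_force: 0.0
```

```bash
python3 -m handwheel '[{"x":0,"y":0,"z":0.0005,"wx":0,"wy":0,"wz":0},{"x":0,"y":0,"z":0.001,"wx":0,"wy":0,"wz":0},{"x":0,"y":0,"z":0.0015,"wx":0,"wy":0,"wz":0},{"x":0,"y":0,"z":0.002,"wx":0,"wy":0,"wz":0},{"x":0,"y":0,"z":0.002,"wx":0,"wy":0,"wz":0},{"x":0,"y":0,"z":0.002,"wx":0,"wy":0,"wz":0}]'
```

```text
time: 2.68
position: [0.51, 0.1191, 0.0423]
tool_rot: [-2.345, -2.089, -0.001]
ft_force: [-4.9, -1.0, 13.2]
grip_width: 0.01
grip_force: 6.6
```

Corner 3 is firm: 13 N with no sink. Next is corner 4.

```bash
python3 -m handwheel '[{"x":0,"y":0,"z":-0.01,"wx":0,"wy":0,"wz":0},{"x":0,"y":0,"z":-0.025,"wx":0,"wy":0,"wz":0},{"x":0,"y":0,"z":-0.025,"wx":0,"wy":0,"wz":0}]'
python3 -c "from h import *;go(.4852,-.0718,.068)"
```

```text
time: 2.93
position: [0.5119, 0.1194, 0.0682]
tool_rot: [2.345, 2.088, 0.008]
ft_force: [0.4, 0.8, 0.1]
grip_width: 0.006
grip_force: 0.0
t 2.93 pos [0.5119 0.1194 0.0682] F [0.38 0.79 0.06]
shift mm [-193.    -4.5   -0.3] turn deg [ 0.26 -0.14  0.33]
```

```bash
python3 -m handwheel '[{"x":-0.04,"y":-0.003,"z":0,"wx":0,"wy":0,"wz":0},{"x":-0.08,"y":-0.003,"z":0,"wx":0,"wy":0,"wz":0},{"x":-0.12,"y":-0.003,"z":0,"wx":0,"wy":0,"wz":0},{"x":-0.16,"y":-0.003,"z":0,"wx":0,"wy":0,"wz":0},{"x":-0.193,"y":-0.003,"z":0,"wx":0,"wy":0,"wz":0},{"x":-0.193,"y":-0.003,"z":0.01,"wx":0,"wy":0,"wz":0},{"x":-0.193,"y":-0.003,"z":0.018,"wx":0,"wy":0,"wz":0},{"x":-0.193,"y":-0.003,"z":0.022,"wx":0,"wy":0,"wz":0},{"x":-0.193,"y":-0.003,"z":0.022,"wx":0,"wy":0,"wz":0},{"x":-0.193,"y":-0.003,"z":0.022,"wx":0,"wy":0,"wz":0}]'
python3 -c "from h import *;go(.4852,-.0718,.042)"
```

```text
time: 3.77
position: [0.4846, -0.0709, 0.0428]
tool_rot: [-2.343, -2.092, 0.001]
ft_force: [-0.5, -0.4, -0.6]
grip_width: 0.007
grip_force: 0.0
t 3.77 pos [ 0.4846 -0.0709  0.0428] F [-0.54 -0.4  -0.56]
shift mm [-0.9  0.7  0.8] turn deg [-0.04 -0.01  0.49]
```

```bash
python3 -m handwheel '[{"x":0,"y":0,"z":0.0005,"wx":0,"wy":0,"wz":0},{"x":0,"y":0,"z":0.001,"wx":0,"wy":0,"wz":0},{"x":0,"y":0,"z":0.0015,"wx":0,"wy":0,"wz":0},{"x":0,"y":0,"z":0.002,"wx":0,"wy":0,"wz":0},{"x":0,"y":0,"z":0.002,"wx":0,"wy":0,"wz":0},{"x":0,"y":0,"z":0.002,"wx":0,"wy":0,"wz":0}]'
```

```text
time: 4.27
position: [0.4848, -0.0711, 0.0423]
tool_rot: [-2.343, -2.09, -0.002]
ft_force: [-3.4, 1.6, 8.0]
grip_width: 0.002
grip_force: 4.4
```

Corner 4 is firm too. Next is corner 2.

```bash
python3 -m handwheel '[{"x":0,"y":0,"z":-0.01,"wx":0,"wy":0,"wz":0},{"x":0,"y":0,"z":-0.025,"wx":0,"wy":0,"wz":0},{"x":0,"y":0,"z":-0.025,"wx":0,"wy":0,"wz":0}]'
python3 -c "from h import *;go(.6182,-.0881,.068)"
```

```text
time: 4.52
position: [0.4867, -0.0726, 0.0689]
tool_rot: [2.343, 2.088, 0.006]
ft_force: [1.7, -0.1, 0.5]
grip_width: 0.008
grip_force: 0.0
t 4.52 pos [ 0.4867 -0.0726  0.0689] F [ 1.69 -0.14  0.53]
shift mm [ -0.3 132.5   1.5] turn deg [ 0.27 -0.04  0.36]
```

```bash
python3 -m handwheel '[{"x":0,"y":0.04,"z":0,"wx":0,"wy":0,"wz":0},{"x":0,"y":0.08,"z":0,"wx":0,"wy":0,"wz":0},{"x":0,"y":0.12,"z":0,"wx":0,"wy":0,"wz":0},{"x":0,"y":0.133,"z":0,"wx":0,"wy":0,"wz":0},{"x":0,"y":0.133,"z":0.01,"wx":0,"wy":0,"wz":0},{"x":0,"y":0.133,"z":0.018,"wx":0,"wy":0,"wz":0},{"x":0,"y":0.133,"z":0.022,"wx":0,"wy":0,"wz":0},{"x":0,"y":0.133,"z":0.022,"wx":0,"wy":0,"wz":0},{"x":0,"y":0.133,"z":0.022,"wx":0,"wy":0,"wz":0}]'
python3 -c "from h import *;go(.6182,-.0881,.042)"
```

```text
time: 5.27
position: [0.6153, -0.0876, 0.044]
tool_rot: [-2.345, -2.089, 0.001]
ft_force: [0.1, -0.2, -0.0]
grip_width: 0.001
grip_force: 0.0
t 5.27 pos [ 0.6153 -0.0876  0.044 ] F [ 0.06 -0.22 -0.01]
shift mm [-0.2  3.   2. ] turn deg [-0.08 -0.03  0.33]
```

```bash
python3 -m handwheel '[{"x":0,"y":0.003,"z":0.0005,"wx":0,"wy":0,"wz":0},{"x":0,"y":0.003,"z":0.001,"wx":0,"wy":0,"wz":0},{"x":0,"y":0.003,"z":0.0015,"wx":0,"wy":0,"wz":0},{"x":0,"y":0.003,"z":0.002,"wx":0,"wy":0,"wz":0},{"x":0,"y":0.003,"z":0.0025,"wx":0,"wy":0,"wz":0},{"x":0,"y":0.003,"z":0.003,"wx":0,"wy":0,"wz":0},{"x":0,"y":0.003,"z":0.003,"wx":0,"wy":0,"wz":0},{"x":0,"y":0.003,"z":0.003,"wx":0,"wy":0,"wz":0}]'
```

```text
time: 5.93
position: [0.6199, -0.0881, 0.0416]
tool_rot: [2.346, 2.09, 0.001]
ft_force: [-0.4, -0.6, 1.8]
grip_width: 0.003
grip_force: 0.8
```

```bash
python3 -m handwheel '[{"x":0,"y":0,"z":0.0005,"wx":0,"wy":0,"wz":0},{"x":0,"y":0,"z":0.001,"wx":0,"wy":0,"wz":0},{"x":0,"y":0,"z":0.0015,"wx":0,"wy":0,"wz":0},{"x":0,"y":0,"z":0.002,"wx":0,"wy":0,"wz":0},{"x":0,"y":0,"z":0.002,"wx":0,"wy":0,"wz":0},{"x":0,"y":0,"z":0.002,"wx":0,"wy":0,"wz":0}]'
```

```text
time: 6.43
position: [0.62, -0.0883, 0.0396]
tool_rot: [2.345, 2.089, 0.001]
ft_force: [1.2, -0.5, 2.1]
grip_width: 0.007
grip_force: 1.2
```

Corner 2 gives: it has sunk 2 mm at 2 N. I'll press a little further to be clearly below 40 mm.

```bash
python3 -m handwheel '[{"x":0,"y":0,"z":0.0005,"wx":0,"wy":0,"wz":0},{"x":0,"y":0,"z":0.001,"wx":0,"wy":0,"wz":0},{"x":0,"y":0,"z":0.0015,"wx":0,"wy":0,"wz":0},{"x":0,"y":0,"z":0.002,"wx":0,"wy":0,"wz":0},{"x":0,"y":0,"z":0.0025,"wx":0,"wy":0,"wz":0},{"x":0,"y":0,"z":0.0025,"wx":0,"wy":0,"wz":0},{"x":0,"y":0,"z":0.0025,"wx":0,"wy":0,"wz":0}]'
python3 -m handwheel '[{"x":0,"y":0,"z":-0.003,"wx":0,"wy":0,"wz":0},{"x":0,"y":0,"z":-0.01,"wx":0,"wy":0,"wz":0},{"x":0,"y":0,"z":-0.03,"wx":0,"wy":0,"wz":0},{"x":0,"y":0,"z":-0.04,"wx":0,"wy":0,"wz":0},{"x":0,"y":0,"z":-0.04,"wx":0,"wy":0,"wz":0}]'
python3 -c "from h import *;go(.6105,-.1516,.075)"
```

```text
time: 7.02
position: [0.6201, -0.0884, 0.0376]
tool_rot: [2.345, 2.089, 0.001]
ft_force: [0.0, -1.1, 5.3]
grip_width: 0.004
grip_force: 2.9
time: 7.43
position: [0.621, -0.0882, 0.0793]
tool_rot: [2.344, 2.088, 0.004]
ft_force: [0.6, -0.8, 0.1]
grip_width: 0.005
grip_force: 0.0
t 7.43 pos [ 0.621  -0.0882  0.0793] F [ 0.61 -0.77  0.08]
shift mm [-64.2  -3.2   4.2] turn deg [ 0.2  -0.04  0.35]
```

```bash
python3 -m handwheel '[{"x":-0.03,"y":-0.003,"z":0,"wx":0,"wy":0,"wz":0},{"x":-0.062,"y":-0.003,"z":0,"wx":0,"wy":0,"wz":0},{"x":-0.062,"y":-0.003,"z":0.006,"wx":0,"wy":0,"wz":0},{"x":-0.062,"y":-0.003,"z":0.014,"wx":0,"wy":0,"wz":0},{"x":-0.062,"y":-0.003,"z":0.02,"wx":0,"wy":0,"wz":0},{"x":-0.062,"y":-0.003,"z":0.024,"wx":0,"wy":0,"wz":0},{"x":-0.063,"y":-0.003,"z":0.028,"wx":0,"wy":0,"wz":0},{"x":-0.064,"y":-0.003,"z":0.032,"wx":0,"wy":0,"wz":0},{"x":-0.065,"y":-0.003,"z":0.036,"wx":0,"wy":0,"wz":0},{"x":-0.066,"y":-0.003,"z":0.036,"wx":0,"wy":0,"wz":0}]'
python3 -c "from h import *;go(.6105,-.1516,.028)"
```

```text
time: 8.27
position: [0.61, -0.1526, 0.0406]
tool_rot: [2.343, 2.091, 0.001]
ft_force: [0.6, -0.3, 3.7]
grip_width: 0.004
grip_force: 1.6
t 8.27 pos [ 0.61   -0.1526  0.0406] F [ 0.58 -0.31  3.73]
shift mm [ 1.   0.4 12.6] turn deg [0.07 0.01 0.44]
```

```bash
python3 -m handwheel '[{"x":-0.001,"y":0,"z":0.002,"wx":0,"wy":0,"wz":0},{"x":-0.002,"y":0,"z":0.004,"wx":0,"wy":0,"wz":0},{"x":-0.003,"y":0,"z":0.006,"wx":0,"wy":0,"wz":0},{"x":-0.004,"y":0,"z":0.008,"wx":0,"wy":0,"wz":0},{"x":-0.005,"y":0,"z":0.01,"wx":0,"wy":0,"wz":0},{"x":-0.006,"y":0,"z":0.012,"wx":0,"wy":0,"wz":0},{"x":-0.006,"y":0,"z":0.0135,"wx":0,"wy":0,"wz":0},{"x":-0.006,"y":0,"z":0.0145,"wx":0,"wy":0,"wz":0},{"x":-0.006,"y":0,"z":0.0145,"wx":0,"wy":0,"wz":0},{"x":-0.006,"y":0,"z":0.0145,"wx":0,"wy":0,"wz":0}]'
```

```text
time: 9.1
position: [0.6097, -0.1564, 0.0288]
tool_rot: [-2.342, -2.091, -0.006]
ft_force: [-3.4, 7.3, 19.5]
grip_width: 0.009
grip_force: 9.4
```

```bash
python3 -m handwheel '[{"x":0,"y":0,"z":0.0008,"wx":0,"wy":0,"wz":0},{"x":0,"y":0,"z":0.0008,"wx":0,"wy":0,"wz":0},{"x":0,"y":0,"z":0.0008,"wx":0,"wy":0,"wz":0}]'
python3 -m handwheel '[{"x":0,"y":0,"z":-0.005,"wx":0,"wy":0,"wz":0},{"x":0,"y":0,"z":-0.03,"wx":0,"wy":0,"wz":0},{"x":0,"y":0,"z":-0.07,"wx":0,"wy":0,"wz":0},{"x":0,"y":-0.03,"z":-0.11,"wx":0,"wy":0,"wz":0},{"x":0,"y":-0.07,"z":-0.15,"wx":0,"wy":0,"wz":0},{"x":0,"y":-0.11,"z":-0.18,"wx":0,"wy":0,"wz":0},{"x":0,"y":-0.14,"z":-0.18,"wx":0,"wy":0,"wz":0},{"x":0,"y":-0.14,"z":-0.18,"wx":0,"wy":0,"wz":0}]'
python3 - <<'E'
from bench import ctrl
import cv2
for n,(a,b,c,d) in {"top":(175,275,205,365),"side":(165,275,215,365)}.items():
    cv2.imwrite(f"pics/{n}1.png",cv2.resize(ctrl.get_image(n)["image"][a:b,c:d],None,fx=5,fy=5,interpolation=2)[:,:,::-1])
E
```

```text
time: 9.35
position: [0.6098, -0.1564, 0.0286]
tool_rot: [-2.342, -2.091, -0.007]
ft_force: [-4.4, 6.7, 21.0]
grip_width: 0.008
grip_force: 11.0
time: 10.02
position: [0.4658, -0.144, 0.2067]
tool_rot: [-2.346, -2.088, -0.001]
ft_force: [1.4, -0.6, 0.2]
grip_width: 0.004
grip_force: 0.0
```

View pics/top1.png

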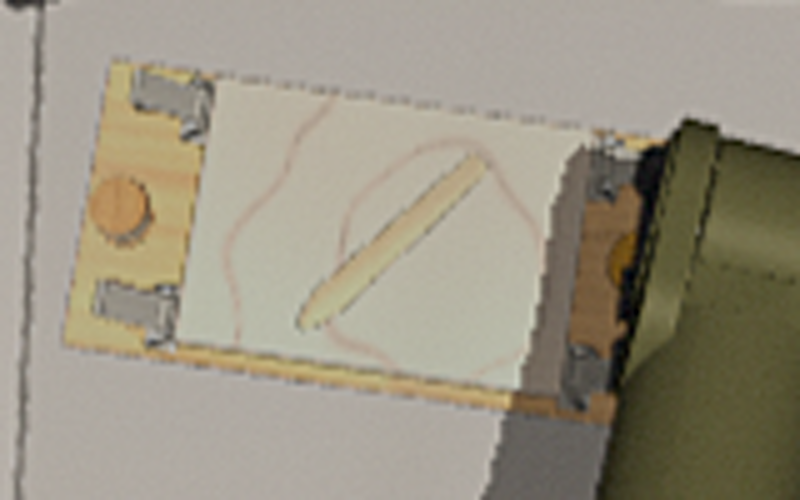

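View pics/side1.png

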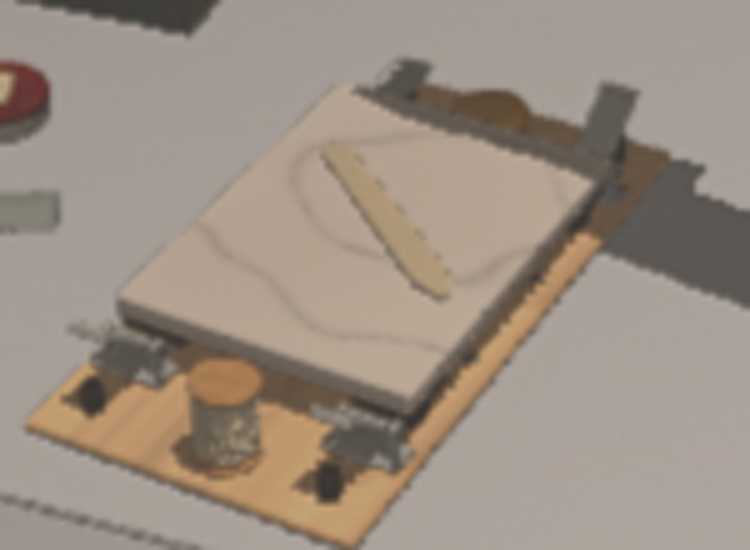

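The stone, folder, spool and wax are unmoved. In the side crop shim_2, at about (405,80), lies low, while shim_4, at about (610,120), still stands. One numeric check of shim_2's end before I hand in.

Run:
```python
from h import *
r=dict(np.load("side0.npz"));c=np.array([.5634,.0153,0]);a=-.1213
R=np.array([[np.cos(a),-np.sin(a),0],[np.sin(a),np.cos(a),0],[0,0,1]])
for q in(.65,.57,.4,0):
    L=.049;th=.65-q;P=[c+R@[x,-.130-L*np.cos(th),.028+L*np.sin(th)] for x in(.056,.078)]
    print(q,((proj(r,P)-[215,165]+.5)*5-.5).round(0).tolist())
```

```text
0.65 [[430.0, 63.0], [397.0, 54.0]]
0.57 [[430.0, 58.0], [397.0, 48.0]]
0.4 [[430.0, 47.0], [396.0, 37.0]]
0 [[424.0, 27.0], [390.0, 18.0]]
```

Shim_2's end is seen at about (432,66) and (400,58). The prediction for flat is (430,63) and (397,54), so it is flat.

```bash
python3 -c "
from bench import ctrl
print(ctrl.close_job())"
```

```text
the job is handed in; nothing more can be done
None
```

I found corner_2 (far right) to be the soft corner, pressed shim_2 flat, left the other three shims standing with nothing round the stone visibly moved, and handed the job in; no verdict came back.

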